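# Push the row of ink bottles home in the bench filler and start it

## Task

Five empty ink bottles stand in a touching row in the lane of the bench filler, short of its stop: push slowly and gently with the fingertips on the last bottle, and on no other, so that the whole row slides along the lane until the first bottle rests against the stop under the nozzles and no gap is left between bottles. Only once the row is fully home, press the green start button on the filler all the way down and let it come up again. Grip and lift nothing, keep the bottles upright, and leave the jar, the vial and the bowl of caps where they stand.

Things in the scene. Friction and masses are not known exactly. Their poses are not given: they have to be found in the camera images.
- filler: bench bottle filler, fixed; origin at bench height. Its lane runs along its own y axis at x = 0: steel floor 12 mm above the bench, between two white guide strips 42 mm apart that rise 14 mm above that floor; open at the +y end (plate ends at y = +240 mm), closed at the -y end by the stop (face at y = -150 mm). Bottles are pushed home in the -y direction
- stop_face (a point): middle of the stop's rubber face (36 mm high) at lane floor height; axes as the filler's: +y runs from the stop along the lane to its open end. With the row home the bottle centres lie 20, 60, 100, 140 and 180 mm along +y from here, and the last bottle's rear face at 200 mm
- nozzle_bar_end (a point): free end of the nozzle bar, on its underside, 127 mm above the bench: the bar (22 mm wide, 16 mm high) runs from here 115 mm in the filler's -y direction, over the lane. Two nozzles hang from it over the first two bottles' home places, tips 84 mm above the bench
- housing_top (a point): middle of the top of the white pump housing, 160 mm above the bench; the housing is 200 mm along the filler's x by 150 mm along its y and stands beyond the stop; a round pump head stands out 28 mm from its -x side
- bottle_1: first bottle of the row, nearest the stop: square amber glass bottle, open mouth; body 40 x 40 mm, upright sides up to 42 mm, then a round neck (27 mm wide) up to 62 mm; about 90 g, loose on the lane floor; origin at the centre of its underside, z up, sides along its x and y
- bottle_2: second bottle of the row: same as bottle_1
- bottle_3: third bottle of the row: same as bottle_1. The row starts touching within a millimetre or so and 50 to 120 mm short of the stop; sliding all five takes under 4 N
- bottle_4: fourth bottle of the row: same as bottle_1
- bottle_5: last bottle of the row, nearest the open end of the lane; its free rear face is 20 mm from its centre along the lane: square amber glass bottle, open mouth; body 40 x 40 mm, upright sides up to 42 mm, then a round neck (27 mm wide) up to 62 mm; about 90 g, loose on the lane floor; origin at the centre of its underside, z up, sides along its x and y
- start_button_top (a point): centre of the top face of the round green start button (32 mm across) on top of the filler's housing; faces straight up, pressed straight down
- start_button (a joint): travel of the start button in m: 0 up, 0.006 fully down; sprung, needs about 5 N to be fully down, comes back up by itself
- jar: bystander: low round glass jar with black lid, 62 mm across, 44 mm high; origin at the centre of its underside
- vial: bystander: green glass vial with black cap, 32 mm across, 70 mm high; origin at the centre of its underside
- cap_bowl: bystander: white bowl of black bottle caps, 86 mm across, 30 mm high; origin at the centre of its underside

How it is judged:
On the way, in this order (a step that is already met when the one before it is completed fails the run):
1. the whole row is home: first bottle at the stop, the others closed up behind it (y of bottle_1 in the frame of filler below -0.127 m and y of bottle_2 in the frame of filler below -0.0855 m and y of bottle_3 in the frame of filler below -0.0455 m and y of bottle_4 in the frame of filler below -0.0055 m and y of bottle_5 in the frame of filler below 0.0345 m and z of each of bottle_1, bottle_2, bottle_3, bottle_4, bottle_5 in the frame of filler below 0.015 m and angle between each of bottle_1, bottle_2, bottle_3, bottle_4, bottle_5's own z axis and vertical below 0.06 rad and x of bottle_1 in the frame of filler between -0.004 and 0.004 m and x of bottle_2 in the frame of filler between -0.004 and 0.004 m and x of bottle_3 in the frame of filler between -0.004 and 0.004 m and x of bottle_4 in the frame of filler between -0.004 and 0.004 m and x of bottle_5 in the frame of filler between -0.004 and 0.004 m), for 0.3 s.
2. the start button is pressed fully down (value of joint start_button above 0.0045 m), for 0.05 s.
At the end, for the whole second after the job is handed in: The first bottle stands within 3 mm of the stop and each of the others within 4.5 mm of its place in a closed row, all upright (within 0.06 rad), on the lane floor between the guides and at rest; the start button has been pressed (past 4.5 of its 6 mm) after that and is up again (all of step 1 and linear speed of each of bottle_1, bottle_2, bottle_3, bottle_4, bottle_5 below 0.01 m/s and value of joint start_button below 0.002 m); the robot touches nothing.
It fails at once if a bottle is lifted off the lane floor (more than 8 mm) or tipped (more than 0.3 rad) (height (world z) of any of bottle_1, bottle_2, bottle_3, bottle_4, bottle_5 above 0.02 m or angle between any of bottle_1, bottle_2, bottle_3, bottle_4, bottle_5's own z axis and vertical above 0.3 rad).
It fails at once if the robot touches a bottle other than the last (contact force between any of the fingers, the arm and bottle_1 above 0.5 N or contact force between any of the fingers, the arm and bottle_2 above 0.5 N or contact force between any of the fingers, the arm and bottle_3 above 0.5 N or contact force between any of the fingers, the arm and bottle_4 above 0.5 N).
It fails at once if a bottle is shot along (faster than 0.25 m/s) or rammed (over 150 N on the last bottle) (linear speed of any of bottle_1, bottle_2, bottle_3, bottle_4, bottle_5 above 0.25 m/s or contact force between any of the fingers, the arm and bottle_5 above 150 N).
It fails at once if the start button is pressed while the row is not home (value of joint start_button above 0.003 m and (y of bottle_1 in the frame of filler above -0.126 m or y of bottle_2 in the frame of filler above -0.0845 m or y of bottle_3 in the frame of filler above -0.0445 m or y of bottle_4 in the frame of filler above -0.0045 m or y of bottle_5 in the frame of filler above 0.0355 m)).
It fails at once if the jar, the vial or the bowl of caps is moved more than 20 mm or lifted (distance of any of jar, vial, cap_bowl from where it was at the start of the episode above 0.02 m).
It also fails if it takes over 45 s, if anything falls off the work surface, if the arm or the gripper's body presses on something with over 40 N, if the wrist force passes 120 N, or if a joint passes its speed limit or range.

## Robot

A 6-joint arm with a two-finger parallel gripper is mounted at the origin on the work surface. World frame = base frame: x ahead of the robot, y to its left, z up, the work surface at z = 0. Lengths are in m, angles in rad, forces in N, time in s.
With the tool pointing down it reaches from about 0.275 to 0.85 m from the base axis. Payload 5.2 kg.
Tool frame: the origin (TCP) lies on the centre line of the jaws, within the pads' length; the fingertips stand 11 mm ahead of it and the grasp point (between the pads) lies 8 mm behind it; z points along the fingers, x is the direction in which the jaws open and shut, and the axes are right-handed (so a half turn about z gives the same grasp; the last joint's range is limited). The gripper opens to 85 mm and grips with 20 to 120 N. Pads are 22 mm wide; open, the fingers measure 114 mm over their backs; the gripper's body (76 mm by 85 mm) begins 54 mm behind the grasp point. The pads swing forward as they close: fully open they stand 13 mm farther back than shut.
Start: joints at [-1.375, 0.259, 1.535, -0, 1.348, -0.203], TCP at [0.214, -0.507, 0.242] pointing down, gripper open.
Joint ranges: [-3.14, 3.14], [-0.91, 2.08], [0.19, 2.58], [-1.22, 4.36], [0.22, 2.71], [-3.12, 3.12]. Speed limits (rad/s): [2.57, 2.57, 3.14, 3.14, 3.14, 3.14].

## Interface

Orientations are given as a 3x3 rotation matrix whose columns are the frame's x, y, z axes.
In Python, from plant import ctrl, cams gives the robot as it stands. The module is installed in compiled form; this text tells all that it offers.
- The arm moves only by the tool servo_tool, never from a script. Its argument "rows" is a list of rows, each an object with "translation": the shift along the tool's x, y, z in units of 30 mm (1.0 is 30 mm), a list of three; "turn": the turn about the tool's z in units of 6 degrees (1.0 is 6 degrees); "grip": the finger opening in mm, from 0 to 85.4. In form: [{"translation": [tx, ty, tz], "turn": turn, "grip": grip}, ...]. A call has 1 to 8 rows; each row shifts and turns the commanded pose from where the row before left it, along the tool's axes as they then stand; what a row does not reach is not made up. A row lasts 1/10 s, in which the tool goes at most 50 mm and 8.59 degrees, less where a joint would pass 70% of its speed; a pose out of reach is approached as far as the arm can. A call is refused whole if a number of a shift passes 1 or a number of a turn 1, either way. A call with a gripper value outside its range is refused whole. The fingers move at their own pace and stop on an object; the grip force is fixed at half the most. Time passes only in rows, so rows that do not move let the fingers close. It gives the time, the measured TCP pose, the force and the opening at its end, in the units of the state.
- ctrl.sense(): the state, without advancing time (a new reading comes with each control period).
- cams.snapshot(name): name is "scene" or "side" or "wrist"; returns a dict with "color" (400x640x3 uint8, red, green, blue), "range_z" (400x640 float32, m along the optical axis (not along the pixel's ray), 0 where there is no reading), "fx", "fy", "cx", "cy" (pixels), "position" and "orientation" of the camera in the world. Camera axes: x right, y down, z forward; pixel columns grow to the right and rows downward; lengths in m; the calibration is good to about 2 mm. A picture is of the moment at which its call begins.
- ctrl.sign_off(): hands the job in, once; it reports no verdict.
Trained networks look in the newest picture that a camera, given by its name, has taken for a name from the list of things; names that differ only in an ending like _2 or _b are one class to them, and where a whole thing is asked for, a point or a joint stands for the part that bears it (a point fixed in the world has none). Each returns a list of dicts, best first, with "score" (0 to 1); they miss things now and then, are a little off and sometimes report something else, mostly with a low value. They report only what shows in the picture. A call takes as long as a camera call.
- cams.find_in(camera, query): "bbox" ([left, top, right, bottom] in pixels, round what is visible of it).
- cams.trace(camera, query): "mask" (400x640 bool, what is visible of it) and "bbox" ([left, top, right, bottom] in pixels, round what is visible of it).
- cams.landmark_of(camera, query): "position" ([row, column] in pixels: a listed point, or the origin of a listed thing).
The state is a dict: "t": time; "q": joint angles; "dq": joint speeds; "effort": joint torques, N m; "tool_pos": TCP position; "tool_rot": TCP orientation; "ft_force": force on the tool from outside, world axes, zero at the start; "ft_torque": the same for the moment, N m; "finger_gap": finger opening in m.
Only numpy, scipy, OpenCV 4.12 (cv2) and the standard library are available. Lean on these libraries where they do the work, as an engineer would, in place of code of your own. Each camera call takes 0.05 s, during which the arm holds its last target. There are 200 camera calls.

## Working session

There is one attempt and no reset: what is moved stays moved. The work goes in short steps, Python scripts to look and compute and a tool call to move; the robot and the scene stay as the last step left them, time stands still between calls to the robot, and variables do not carry over. Pictures are saved under pics/ and viewed, about 8 in all and at most 12, crops included, and the job is handed in when it is done.

Besides the shell and the picture viewer there is one more tool, called after "Emit:" as name(argument=value, ...) on one line, values as JSON. servo_tool: Moves the arm, as the interface text tells. Its arguments: {"type":"object","properties":{"rows":{"type":"array"}},"required":["rows"]}

```bash
mkdir -p pics
cat > h.py <<'E'
from plant import ctrl, cams
import numpy as np, cv2
def px2w(s,r,c,z=None):
    R=np.array(s["orientation"]);p=np.array(s["position"])
    if R.shape!=(3,3): print("orient",R)
    d=R@np.array([(c-s["cx"])/s["fx"],(r-s["cy"])/s["fy"],1.])
    if z is None:
        k=s["range_z"][int(round(r)),int(round(c))]
    else: k=(z-p[2])/d[2]
    return p+k*d
E
python3 - <<'E'
from h import *
ims=[]
Z=dict(stop_face=.012,nozzle_bar_end=.127,housing_top=.16,start_button_top=None,bottle_1=.012,jar=0,vial=0,cap_bowl=0)
for n in ("scene","side"):
    s=cams.snapshot(n); ims.append(s["color"]); print(n,np.round(s["position"],3))
    for q,z in Z.items():
        for o in cams.landmark_of(n,q)[:6]:
            r,c=o["position"]; print(q,round(o["score"],2),np.round([r,c]),np.round(px2w(s,r,c,z),4),np.round(px2w(s,r,c),3))
    cv2.imwrite(f"pics/{n}0.png",s["color"][:,:,::-1])
st=ctrl.sense(); print(st["t"],st["tool_pos"],np.round(st["tool_rot"],3),st["finger_gap"])
E
```

```text
scene [1.018 0.608 0.652]
stop_face 0.64 [198. 305.] [ 0.5578 -0.1423  0.012 ] [ 0.557 -0.144  0.01 ]
nozzle_bar_end 0.88 [175. 321.] [ 0.5745 -0.0561  0.127 ] [ 0.576 -0.053  0.129]
housing_top 0.63 [118. 291.] [ 0.5317 -0.2386  0.16  ] [ 0.531 -0.24   0.159]
housing_top 0.22 [202. 378.] [0.5681 0.1058 0.16  ] [ 0.443 -0.034  0.023]
start_button_top 0.57 [102. 308.] [ 0.4841 -0.2448  0.1806] [ 0.484 -0.245  0.181]
bottle_1 0.79 [234. 325.] [ 0.5881 -0.0203  0.012 ] [0.612 0.014 0.047]
bottle_1 0.73 [258. 342.] [0.6007 0.0556 0.012 ] [0.627 0.091 0.053]
bottle_1 0.71 [245. 335.] [0.5905 0.0178 0.012 ] [0.618 0.056 0.054]
bottle_1 0.67 [270. 351.] [0.6054 0.0916 0.012 ] [0.631 0.124 0.052]
bottle_1 0.65 [289. 361.] [0.6186 0.1387 0.012 ] [0.633 0.156 0.035]
jar 0.68 [202. 376.] [ 0.4266 -0.0584  0.    ] [ 0.444 -0.038  0.02 ]
vial 0.84 [239. 264.] [ 0.6917 -0.0857  0.    ] [ 0.698 -0.072  0.013]
vial 0.53 [260. 342.] [0.5958 0.05   0.    ] [0.628 0.093 0.05 ]
cap_bowl 0.94 [284. 273.] [0.7356 0.0322 0.    ] [0.744 0.049 0.018]
side [ 0.344 -0.458  0.661]
nozzle_bar_end 0.72 [207. 318.
[... 287 characters left out ...]
]
bottle_1 0.93 [228. 312.] [ 0.5855 -0.0197  0.012 ] [ 0.575 -0.039  0.041]
bottle_1 0.79 [203. 301.] [0.6004 0.0563 0.012 ] [0.58  0.014 0.065]
bottle_1 0.79 [182. 291.] [0.6096 0.1292 0.012 ] [0.592 0.091 0.055]
bottle_1 0.64 [192. 295.] [0.6047 0.0947 0.012 ] [0.587 0.057 0.057]
bottle_1 0.56 [216. 303.] [0.5854 0.0196 0.012 ] [ 0.57  -0.012  0.055]
jar 0.65 [276. 254.] [ 0.4311 -0.0604  0.    ] [ 0.425 -0.088  0.045]
vial 0.85 [235. 373.] [ 0.6998 -0.0926  0.    ] [ 0.614 -0.181  0.159]
cap_bowl 0.65 [195. 358.] [0.7349 0.0226 0.    ] [0.724 0.009 0.019]
0.9 [ 0.21361753 -0.50683562  0.24232329] [[ 0.388 -0.922  0.   ]
 [-0.922 -0.388 -0.   ]
 [ 0.     0.    -1.   ]] 0.08532155633318436
```

View pics/scene0.png

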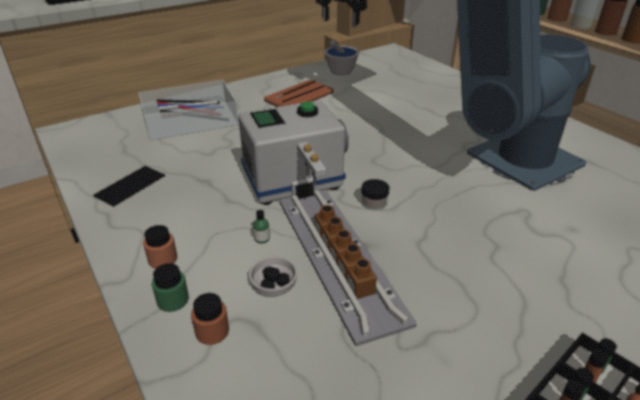

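View pics/side0.png

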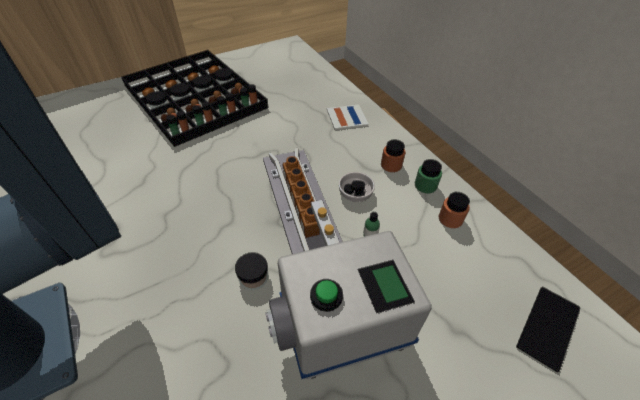

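The scene view shows the filler with its button at about (308,103), and the row of bottles running from (325,212) to (362,280) with the open end toward (390,330). The side view agrees: button at (326,292), vial at (372,222), jar at (252,268). The lane is yawed about -0.19 rad and there are about 105 mm to push. I'll turn the tool to the lane and shut the jaws.

Emit:
servo_tool(rows=[{"translation":[0,0,0],"turn":-1,"grip":0},{"translation":[0,0,0],"turn":-1,"grip":0},{"translation":[0,0,0],"turn":-1,"grip":0},{"translation":[0,0,0],"turn":-1,"grip":0},{"translation":[0,0,0],"turn":-1,"grip":0},{"translation":[0,0,0],"turn":-1,"grip":0},{"translation":[0,0,0],"turn":-1,"grip":0},{"translation":[0,0,0],"turn":-1,"grip":0}])

```text
t: 1.7
tool_pos: [0.2136, -0.5068, 0.2423]
tool_rot: [[0.946, -0.324, -0.0], [-0.324, -0.946, 0.0], [-0.0, -0.0, -1.0]]
ft_force: [0.2, -0.3, -0.1]
finger_gap: 0.0003
```

Emit:
servo_tool(rows=[{"translation":[0,0,0],"turn":-0.7,"grip":0},{"translation":[0,0,0],"turn":-0.7,"grip":0},{"translation":[0.4,-1,0],"turn":0,"grip":0},{"translation":[0.4,-1,0],"turn":0,"grip":0},{"translation":[0.4,-1,0],"turn":0,"grip":0},{"translation":[0.4,-1,0],"turn":0,"grip":0},{"translation":[0.4,-1,0],"turn":0,"grip":0},{"translation":[0.4,-1,0],"turn":0,"grip":0}])

```text
t: 2.5
tool_pos: [0.3185, -0.3423, 0.2424]
tool_rot: [[0.982, -0.187, 0.0], [-0.187, -0.982, -0.0], [0.0, 0.0, -1.0]]
ft_force: [0.1, 0.2, -0.1]
finger_gap: 0.0005
```

Emit:
servo_tool(rows=[{"translation":[0.4,-1,0],"turn":0,"grip":0},{"translation":[0.4,-1,0],"turn":0,"grip":0},{"translation":[0.4,-1,0],"turn":0,"grip":0},{"translation":[0.4,-1,0],"turn":0,"grip":0},{"translation":[0.4,-1,0],"turn":0,"grip":0},{"translation":[0.4,-1,0],"turn":0,"grip":0},{"translation":[0.4,-1,0],"turn":0,"grip":0},{"translation":[0.4,-1,0],"turn":0,"grip":0}])

```text
t: 3.3
tool_pos: [0.4576, -0.1243, 0.2425]
tool_rot: [[0.982, -0.186, 0.0], [-0.186, -0.982, -0.0], [0.001, 0.0, -1.0]]
ft_force: [0.0, 1.2, -0.3]
finger_gap: -0.0001
```

Emit:
servo_tool(rows=[{"translation":[0.4,-1,0],"turn":0,"grip":0},{"translation":[0.4,-1,0],"turn":0,"grip":0},{"translation":[0.3,-1,0],"turn":0,"grip":0},{"translation":[0.3,-1,0],"turn":0,"grip":0},{"translation":[0.3,-1,0],"turn":0,"grip":0},{"translation":[0.3,-1,0],"turn":0,"grip":0},{"translation":[0.3,-1,0],"turn":0,"grip":0},{"translation":[0,0,0],"turn":0,"grip":0}])

```text
t: 4.1
tool_pos: [0.5651, 0.071, 0.2421]
tool_rot: [[0.983, -0.183, 0.001], [-0.183, -0.983, 0.001], [0.0, -0.001, -1.0]]
ft_force: [-0.3, -0.4, 0.1]
finger_gap: -0.0005
```

Run:
```python
from h import *
st=ctrl.sense(); print(st["t"],st["tool_pos"],np.round(st["tool_rot"],3),st["finger_gap"],st["ft_force"])
s=cams.snapshot("wrist"); print(s["position"])
cv2.imwrite("pics/w1.png",s["color"][:,:,::-1])
for o in cams.landmark_of("wrist","bottle_1")[:7]:
    r,c=o["position"]; print(round(o["score"],2),np.round([r,c]),np.round(px2w(s,r,c,.012),4))
for n in ("stop_face","nozzle_bar_end"):
  for o in cams.landmark_of("wrist",n)[:1]:
    r,c=o["position"]; print(n,round(o["score"],2),np.round([r,c]),np.round(px2w(s,r,c,.012 if n[0]=='s' else .127),4))
```

```text
4.1 [0.56505323 0.07099655 0.24209563] [[ 0.983 -0.183  0.001]
 [-0.183 -0.983  0.001]
 [ 0.    -0.001 -1.   ]] -0.0005112433948398441 [-0.255967   -0.39998648  0.14634141]
[0.58070489 0.15307169 0.37343052]
0.9 [ 92. 350.] [0.6173 0.1339 0.012 ]
0.82 [199. 346.] [0.5954 0.0196 0.012 ]
0.77 [128. 350.] [0.6122 0.0975 0.012 ]
0.76 [164. 349.] [0.6055 0.0592 0.012 ]
0.57 [231. 345.] [ 0.5885 -0.0208  0.012 ]
```

View pics/w1.png

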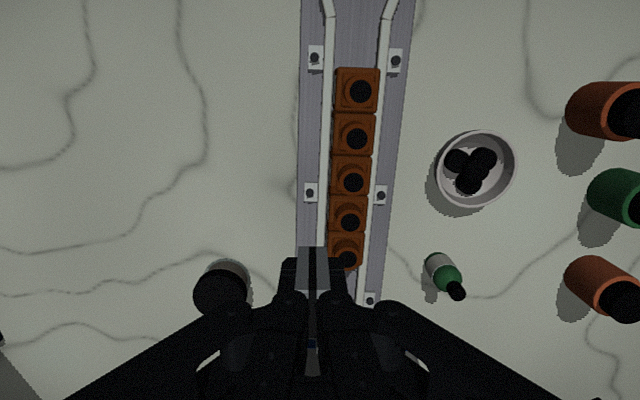

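The wrist view shows the row from bottle 5 at (357,90) to bottle 1 at (346,250), lined up with the tool's y axis (slope 0.187 against a tool angle of 0.184). Next I go behind bottle 5, at about (0.6255, 0.184), then partly down.

Emit:
servo_tool(rows=[{"translation":[0.4,-1,0],"turn":0,"grip":0},{"translation":[0.4,-1,0],"turn":0,"grip":0},{"translation":[0.4,-1,0],"turn":0,"grip":0},{"translation":[0.1,-1,0],"turn":0,"grip":0},{"translation":[0,-0.2,0],"turn":0,"grip":0},{"translation":[0,0,0.5],"turn":0,"grip":0},{"translation":[0,0,0.8],"turn":0,"grip":0},{"translation":[0,0,0.8],"turn":0,"grip":0}])

```text
t: 5.1
tool_pos: [0.6258, 0.1827, 0.1793]
tool_rot: [[0.982, -0.188, 0.001], [-0.188, -0.982, -0.001], [0.001, 0.0, -1.0]]
ft_force: [0.4, -0.6, -0.2]
finger_gap: -0.0002
```

Emit:
servo_tool(rows=[{"translation":[0,0,0.8],"turn":0,"grip":0},{"translation":[0,0,0.8],"turn":0,"grip":0},{"translation":[0,0,0.6],"turn":0,"grip":0},{"translation":[0,0,0],"turn":0,"grip":0}])

```text
t: 5.5
tool_pos: [0.6235, 0.1823, 0.1105]
tool_rot: [[0.982, -0.188, -0.006], [-0.188, -0.982, -0.001], [-0.006, 0.002, -1.0]]
ft_force: [0.0, -0.3, -0.8]
finger_gap: -0.0
```

Run:
```python
from h import *
st=ctrl.sense(); print(st["t"],st["tool_pos"],np.round(st["tool_rot"],3))
P=np.array(st["tool_pos"]);R=np.array(st["tool_rot"])
s=cams.snapshot("wrist")
cv2.imwrite("pics/w2.png",s["color"][:,:,::-1])
for o in cams.landmark_of("wrist","bottle_1")[:7]:
    r,c=o["position"]; p=px2w(s,r,c,.012); print(round(o["score"],2),np.round([r,c]),np.round(p,4),"tool mm",np.round(R.T@(p-P)*1000,1))
```

```text
5.5 [0.6234992  0.18233595 0.11046303] [[ 0.982 -0.188 -0.006]
 [-0.188 -0.982 -0.001]
 [-0.006  0.002 -1.   ]]
0.75 [257. 318.] [0.6195 0.1363 0.012 ] tool mm [ 5.3 45.8 98.5]
```

View pics/w2.png

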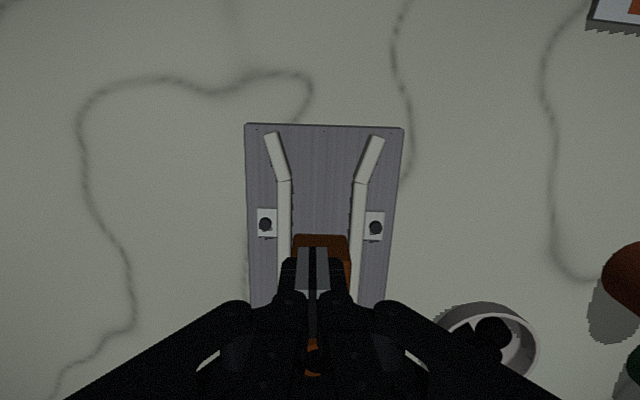

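The wrist view shows the lane between the strips centred at column 320, and bottle 5's rear edge at row ~235. The tips are at column 312, so they need to go about 5 mm to +x. I'll back off a further 9 mm for safety, let the arm settle and check.

Emit:
servo_tool(rows=[{"translation":[0.15,-0.3,0],"turn":0,"grip":0},{"translation":[0,0,0],"turn":0,"grip":0},{"translation":[0,0,0],"turn":0,"grip":0}])

```text
t: 5.9
tool_pos: [0.6326, 0.1928, 0.1144]
tool_rot: [[0.983, -0.186, 0.002], [-0.186, -0.983, 0.0], [0.002, -0.001, -1.0]]
ft_force: [0.1, 0.1, 0.3]
finger_gap: -0.0001
```

Run:
```python
from h import *
st=ctrl.sense(); print(st["t"],st["tool_pos"],np.round(st["tool_rot"],3))
P=np.array(st["tool_pos"]);R=np.array(st["tool_rot"])
for cam in("wrist","side","scene"):
  s=cams.snapshot(cam)
  for o in cams.trace(cam,"bottle_5")[:6]:
    m=o["mask"]; rs,cs=np.nonzero(m&(s["range_z"]>0))
    w=np.array([px2w(s,r,c) for r,c in zip(rs,cs)]); t=(w-P)@R*1000
    k=(w[:,2]>.03)&(w[:,2]<.056)
    if k.sum()>20: print(cam,round(o["score"],2),k.sum(),"x",np.round(np.percentile(t[k,0],[2,98]),1),"y",np.round(np.percentile(t[k,1],[2,98]),1))
```

```text
5.9 [0.63260991 0.19282427 0.11441979] [[ 0.983 -0.186  0.002]
 [-0.186 -0.983  0.   ]
 [ 0.002 -0.001 -1.   ]]
wrist 0.72 24 x [-20.9 -11.3] y [36.3 38.8]
side 0.82 195 x [-29.4  -1.6] y [201.3 240.1]
side 0.81 73 x [-28.  -14.8] y [158.8 199.3]
side 0.8 82 x [-26.8  13. ] y [116.6 158.2]
side 0.74 58 x [-25.2  13.1] y [ 80.5 115.7]
side 0.64 61 x [-24.1  16. ] y [45.8 80.2]
scene 0.88 160 x [-19.3  14. ] y [156.2 200.1]
scene 0.85 130 x [-2.3 12.7] y [196.3 233.3]
scene 0.73 167 x [-0.5 15.5] y [116.4 154.7]
scene 0.71 182 x [ 1.2 16.5] y [ 76.9 116.4]
scene 0.59 428 x [-19.1  17.6] y [34.8 73.4]
scene 0.35 1070 x [-108.7   87.3] y [344.9 493.7]
```

Bottle 5's rear face is 36 mm ahead of the TCP and its centre is about 2 mm to -x. Depth puts the lane about 0.03 rad further round, so I trim the turn, go down and close most of the gap.

Emit:
servo_tool(rows=[{"translation":[-0.08,0,0],"turn":0.25,"grip":0},{"translation":[0,0,0.6],"turn":0,"grip":0},{"translation":[0,0,0.6],"turn":0,"grip":0},{"translation":[0,0,0.6],"turn":0,"grip":0},{"translation":[0,0,0.5],"turn":0,"grip":0},{"translation":[0,0,0.15],"turn":0,"grip":0},{"translation":[0,0,0],"turn":0,"grip":0},{"translation":[0,0,0],"turn":0,"grip":0}])

```text
t: 7.0
tool_pos: [0.6301, 0.1929, 0.0405]
tool_rot: [[0.977, -0.212, 0.001], [-0.212, -0.977, 0.0], [0.001, -0.0, -1.0]]
ft_force: [0.6, -0.5, 1.3]
finger_gap: 0.0
```

Emit:
servo_tool(rows=[{"translation":[0,0.15,0],"turn":0,"grip":0},{"translation":[0,0.15,0],"turn":0,"grip":0},{"translation":[0,0.15,0],"turn":0,"grip":0},{"translation":[0,0,0],"turn":0,"grip":0},{"translation":[0,0,0],"turn":0,"grip":0}])

```text
t: 7.5
tool_pos: [0.6267, 0.1794, 0.04]
tool_rot: [[0.977, -0.213, 0.0], [-0.213, -0.977, 0.0], [0.0, -0.0, -1.0]]
ft_force: [-0.1, 0.6, -0.2]
finger_gap: -0.0002
```

Run:
```python
from h import *
st=ctrl.sense(); print(st["t"],st["tool_pos"],np.round(st["tool_rot"],3),st["ft_force"])
s=cams.snapshot("scene"); cv2.imwrite("pics/s2.png",cv2.resize(s["color"][180:340,260:460,::-1],None,fx=4,fy=3.5))
```

```text
7.5 [0.62671992 0.17939908 0.04003015] [[ 0.977 -0.213  0.   ]
 [-0.213 -0.977  0.   ]
 [ 0.    -0.    -1.   ]] [-0.14647939  0.58734686 -0.1656982 ]
```

View pics/s2.png

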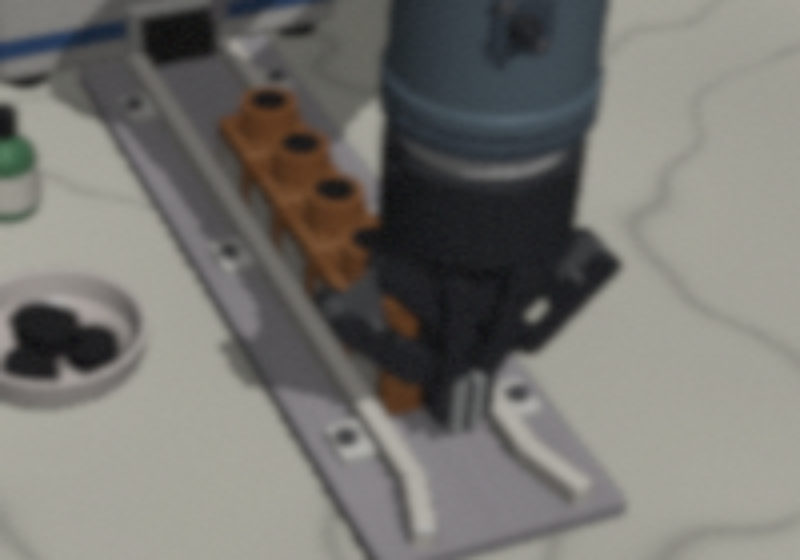

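The fingertips are in the lane behind bottle 5, at crop (465,405), about 10 mm off its rear face and between the guides. Now I push slowly and watch the force.

Emit:
servo_tool(rows=[{"translation":[0,0.1,0],"turn":0,"grip":0},{"translation":[0,0.1,0],"turn":0,"grip":0},{"translation":[0,0.1,0],"turn":0,"grip":0},{"translation":[0,0.1,0],"turn":0,"grip":0},{"translation":[0,0.1,0],"turn":0,"grip":0},{"translation":[0,0.1,0],"turn":0,"grip":0},{"translation":[0,0.1,0],"turn":0,"grip":0},{"translation":[0,0.1,0],"turn":0,"grip":0}])

```text
t: 8.35
tool_pos: [0.6215, 0.1563, 0.0398]
tool_rot: [[0.977, -0.212, 0.0], [-0.212, -0.977, 0.0], [0.0, -0.0, -1.0]]
ft_force: [0.7, 2.9, 0.1]
finger_gap: 0.0001
```

Emit:
servo_tool(rows=[{"translation":[0,0.12,0],"turn":0,"grip":0},{"translation":[0,0.12,0],"turn":0,"grip":0},{"translation":[0,0.12,0],"turn":0,"grip":0},{"translation":[0,0.12,0],"turn":0,"grip":0},{"translation":[0,0.12,0],"turn":0,"grip":0},{"translation":[0,0.12,0],"turn":0,"grip":0},{"translation":[0,0.12,0],"turn":0,"grip":0},{"translation":[0,0.12,0],"turn":0,"grip":0}])

```text
t: 9.15
tool_pos: [0.6154, 0.1278, 0.0398]
tool_rot: [[0.977, -0.212, -0.0], [-0.212, -0.977, -0.0], [-0.0, 0.0, -1.0]]
ft_force: [1.3, 2.0, -0.6]
finger_gap: -0.0001
```

```bash
cat > m.py <<'E'
from h import *
st=ctrl.sense(); print(st["t"],st["tool_pos"],np.round(st["ft_force"],1))
P=np.array(st["tool_pos"]);R=np.array(st["tool_rot"])
for cam in("side","scene"):
  s=cams.snapshot(cam); cv2.imwrite(f"pics/m_{cam}_{st['t']:.1f}.png",cv2.resize(s["color"][140:300,230:430,::-1],None,fx=4,fy=3.5))
  for o in cams.landmark_of(cam,"stop_face")[:1]:
    r,c=o["position"]; print("stop",(px2w(s,r,c,.012)-P)@R*1000)
  for o in cams.trace(cam,"bottle_5")[:6]:
    m=o["mask"]; rs,cs=np.nonzero(m&(s["range_z"]>0))
    w=np.array([px2w(s,r,c) for r,c in zip(rs,cs)]); t=(w-P)@R*1000
    k=(w[:,2]>.03)&(w[:,2]<.056)
    if k.sum()>20: print(cam,round(o["score"],2),k.sum(),"x",np.round(np.percentile(t[k,0],[2,98]),1),"y",np.round(np.percentile(t[k,1],[2,98]),1))
E
python3 m.py
```

```text
9.15 [0.61536051 0.12775058 0.03982345] [ 1.3  2.  -0.6]
stop [-13.31931327 140.0578823   27.82530703]
side 0.84 189 x [-19.3   6.6] y [174.2 211.9]
side 0.82 93 x [-19.5  -6.5] y [131.5 170.8]
side 0.79 96 x [-19.1  20.2] y [44.9 91.8]
side 0.79 72 x [-19.1  19.8] y [ 6.3 50.9]
side 0.73 75 x [-19.5  -6.3] y [ 92.3 130. ]
stop [  4.24871294 274.91903342  27.82631605]
scene 0.87 127 x [ 7.1 22.2] y [ 90.2 127.3]
scene 0.68 121 x [ 7.9 22. ] y [166.5 205.2]
scene 0.64 129 x [ 8.1 22. ] y [130.6 167.3]
scene 0.62 104 x [11.8 22.6] y [ 3.6 41. ]
```

The row is straight in the tool frame (x edges constant from front to back) and pushed at about 2-3 N. About 64 mm remain.

Emit:
servo_tool(rows=[{"translation":[0,0.12,0],"turn":0,"grip":0},{"translation":[0,0.12,0],"turn":0,"grip":0},{"translation":[0,0.12,0],"turn":0,"grip":0},{"translation":[0,0.12,0],"turn":0,"grip":0},{"translation":[0,0.12,0],"turn":0,"grip":0},{"translation":[0,0.12,0],"turn":0,"grip":0},{"translation":[0,0.12,0],"turn":0,"grip":0},{"translation":[0,0.12,0],"turn":0,"grip":0}])

```text
t: 10.25
tool_pos: [0.6094, 0.0997, 0.0399]
tool_rot: [[0.977, -0.212, 0.0], [-0.212, -0.977, 0.0], [0.0, -0.0, -1.0]]
ft_force: [1.1, 4.0, 1.2]
finger_gap: 0.0001
```

Emit:
servo_tool(rows=[{"translation":[0,0.1,0],"turn":0,"grip":0},{"translation":[0,0.1,0],"turn":0,"grip":0},{"translation":[0,0.1,0],"turn":0,"grip":0},{"translation":[0,0.1,0],"turn":0,"grip":0},{"translation":[0,0.1,0],"turn":0,"grip":0},{"translation":[0,0.08,0],"turn":0,"grip":0},{"translation":[0,0.06,0],"turn":0,"grip":0},{"translation":[0,0.04,0],"turn":0,"grip":0}])

```text
t: 11.05
tool_pos: [0.6051, 0.0799, 0.0399]
tool_rot: [[0.977, -0.212, 0.0], [-0.212, -0.977, 0.0], [0.0, -0.0, -1.0]]
ft_force: [1.3, 4.7, 2.9]
finger_gap: -0.0001
```

```bash
python3 m.py
```

```text
11.05 [0.60505621 0.07986801 0.03989267] [1.3 4.7 2.9]
side 0.76 70 x [-19.3  -7.9] y [55.1 90.7]
side 0.68 81 x [-19.1  19.6] y [12.8 50. ]
side 0.47 101 x [-19.7  -5.8] y [129.5 170.1]
side 0.47 78 x [-19.5  -7. ] y [ 93.9 130.2]
stop [1.15195736e-01 2.33956206e+02 2.78693733e+01]
scene 0.88 124 x [ 6.7 21.8] y [130.4 173.2]
scene 0.67 84 x [11.3 22.2] y [ 6.2 33.6]
scene 0.65 94 x [10.9 21.9] y [171.2 203.9]
scene 0.5 96 x [ 7.1 21.8] y [ 91.9 131.6]
```

Emit:
servo_tool(rows=[{"translation":[0,0.07,0],"turn":0,"grip":0},{"translation":[0,0.07,0],"turn":0,"grip":0},{"translation":[0,0.07,0],"turn":0,"grip":0},{"translation":[0,0.07,0],"turn":0,"grip":0},{"translation":[0,0.07,0],"turn":0,"grip":0}])

```text
t: 11.85
tool_pos: [0.6026, 0.0695, 0.0398]
tool_rot: [[0.977, -0.212, -0.0], [-0.212, -0.977, 0.0], [-0.0, 0.0, -1.0]]
ft_force: [1.3, 4.4, 1.7]
finger_gap: 0.0002
```

Emit:
servo_tool(rows=[{"translation":[0,0.04,0],"turn":0,"grip":0},{"translation":[0,0.04,0],"turn":0,"grip":0},{"translation":[0,0.04,0],"turn":0,"grip":0},{"translation":[0,0.04,0],"turn":0,"grip":0}])

```text
t: 12.25
tool_pos: [0.6017, 0.0649, 0.0398]
tool_rot: [[0.977, -0.212, -0.0], [-0.212, -0.977, -0.0], [-0.0, 0.0, -1.0]]
ft_force: [0.6, 3.1, 1.7]
finger_gap: 0.0005
```

Emit:
servo_tool(rows=[{"translation":[0,0.04,0],"turn":0,"grip":0},{"translation":[0,0.04,0],"turn":0,"grip":0},{"translation":[0,0.04,0],"turn":0,"grip":0}])

```text
t: 12.55
tool_pos: [0.6009, 0.0614, 0.0397]
tool_rot: [[0.977, -0.212, -0.0], [-0.212, -0.977, -0.0], [-0.0, 0.0, -1.0]]
ft_force: [0.7, 2.3, 1.4]
finger_gap: -0.0
```

Emit:
servo_tool(rows=[{"translation":[0,0.03,0],"turn":0,"grip":0},{"translation":[0,0.03,0],"turn":0,"grip":0},{"translation":[0,0.03,0],"turn":0,"grip":0}])

```text
t: 12.85
tool_pos: [0.6004, 0.0591, 0.0398]
tool_rot: [[0.977, -0.212, 0.0], [-0.212, -0.977, 0.001], [-0.0, -0.001, -1.0]]
ft_force: [2.4, 7.5, -0.8]
finger_gap: -0.0002
```

Emit:
servo_tool(rows=[{"translation":[0,0.03,0],"turn":0,"grip":0},{"translation":[0,0.03,0],"turn":0,"grip":0}])

```text
t: 13.05
tool_pos: [0.6005, 0.059, 0.0399]
tool_rot: [[0.977, -0.213, 0.001], [-0.213, -0.977, 0.003], [0.001, -0.003, -1.0]]
ft_force: [2.8, 12.8, 0.1]
finger_gap: -0.0002
```

```bash
python3 m.py; ls pics | tail -3
```

```text
13.05 [0.60045764 0.05903201 0.0398728 ] [ 2.8 12.8  0.1]
side 0.74 101 x [-19.6  -7. ] y [ 94.2 140.5]
side 0.65 71 x [-19.3  19.9] y [16.4 51.5]
side 0.62 69 x [-19.5  -7.5] y [53.2 90.1]
side 0.56 46 x [-19.5  -7.2] y [128.9 157.7]
side 0.4 779 x [-103.2   95.2] y [332.5 377.4]
stop [  2.65105642 201.6715764   27.21076117]
scene 0.53 115 x [ 7.6 21.5] y [167.8 215.1]
scene 0.49 105 x [10.1 22.1] y [130.  164.1]
scene 0.47 83 x [ 8.6 22.1] y [ 93.2 129.5]
scene 0.45 97 x [12.6 22.4] y [ 7.8 42.6]
scene 0.45 625 x [-46.4 101.8] y [213.8 353.8]
side0.png
w1.png
w2.png
```

The TCP has stalled and the force has risen to 13 N, which fits the row being at the stop. I'll look before leaving.

View pics/m_scene_13.1.png

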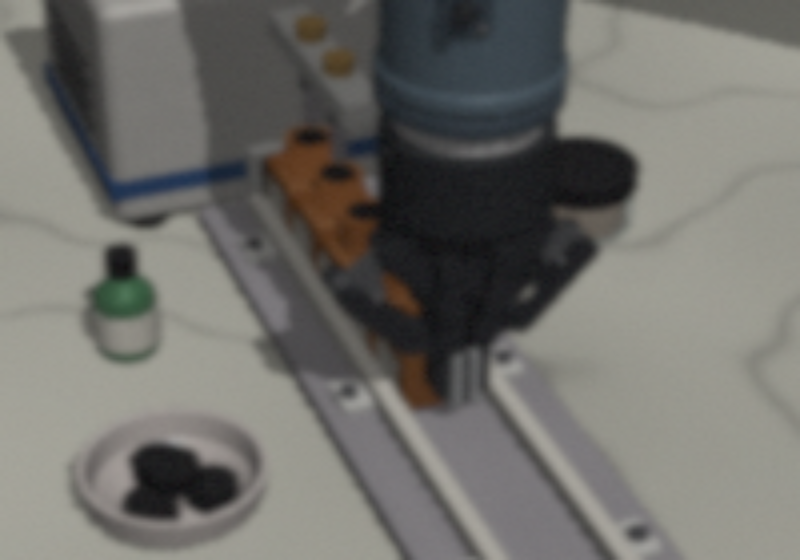

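```bash
ls pics
```

```text
m_scene_11.1.png
m_scene_13.1.png
m_scene_9.2.png
m_side_11.1.png
m_side_13.1.png
m_side_9.2.png
s2.png
scene0.png
side0.png
w1.png
w2.png
```

Bottle 1 is against the stop (crop (280,160)) and the row is closed up. I'll back off along the lane, rise, then check the row and locate the button with the arm clear.

Emit:
servo_tool(rows=[{"translation":[0,-0.15,0],"turn":0,"grip":0},{"translation":[0,-0.4,0],"turn":0,"grip":0},{"translation":[0,-0.6,0],"turn":0,"grip":0},{"translation":[0,-0.5,0],"turn":0,"grip":0},{"translation":[0,0,-0.8],"turn":0,"grip":0},{"translation":[0,0,-1],"turn":0,"grip":0},{"translation":[0,0,-1],"turn":0,"grip":0},{"translation":[0,0,-1],"turn":0,"grip":0}])

```text
t: 14.15
tool_pos: [0.6105, 0.1068, 0.1548]
tool_rot: [[0.977, -0.211, -0.0], [-0.211, -0.977, -0.0], [-0.0, 0.0, -1.0]]
ft_force: [1.0, -0.1, 0.1]
finger_gap: 0.0
```

Emit:
servo_tool(rows=[{"translation":[0,0,-1],"turn":0,"grip":0},{"translation":[0,0,-1],"turn":0,"grip":0},{"translation":[0,0,-1],"turn":0,"grip":0},{"translation":[0,0,0],"turn":0,"grip":0},{"translation":[0,0,0],"turn":0,"grip":0}])

```text
t: 14.65
tool_pos: [0.6108, 0.1064, 0.2444]
tool_rot: [[0.977, -0.211, 0.002], [-0.211, -0.977, -0.0], [0.002, -0.0, -1.0]]
ft_force: [-0.5, -0.6, -0.3]
finger_gap: -0.0001
```

```bash
python3 m.py
python3 - <<'E'
from h import *
st=ctrl.sense(); P=np.array(st["tool_pos"]);R=np.array(st["tool_rot"])
ims=[]
for cam in("side","scene"):
  s=cams.snapshot(cam)
  ims.append(cv2.resize(s["color"][90:290,230:430,::-1],None,fx=2,fy=2))
  for o in cams.landmark_of(cam,"start_button_top")[:1]:
    r,c=o["position"]; p=px2w(s,r,c); print(cam,"btn",o["score"],p,"tool mm",(p-P)@R*1000)
  hsv=cv2.cvtColor(s["color"],cv2.COLOR_RGB2HSV); g=cv2.inRange(hsv,(50,120,60),(75,255,255))>0
  rs,cs=np.nonzero(g&(s["range_z"]>0)); w=np.array([px2w(s,r,c) for r,c in zip(rs,cs)])
  w=w[(np.hypot(w[:,0]-.485,w[:,1]+.241)<.03)&(w[:,2]>.165)]; 
  if len(w):print("green",len(w),w.min(0),w.max(0),np.median(w,0))
cv2.imwrite("pics/both.png",np.hstack(ims))
E
```

```text
14.65 [0.6108025  0.10641475 0.24443393] [-0.5 -0.6 -0.3]
side 0.82 78 x [-19.7  19.4] y [62.4 97.8]
side 0.64 94 x [-19.8  -7.7] y [ 95.3 138.3]
side 0.63 57 x [-20.2  -7.8] y [176.4 206.8]
side 0.61 105 x [-20.2  -5.8] y [135.4 179.8]
stop [  6.28157193 256.57422542 232.39639513]
scene 0.93 362 x [-16.3  21.9] y [56.5 92.1]
scene 0.86 127 x [ 7.3 21.6] y [134.5 179.7]
scene 0.66 136 x [ 9.6 21.9] y [ 97.3 134.5]
scene 0.65 80 x [ 9.8 20.9] y [218.8 252.8]
scene 0.64 102 x [ 8.1 21.3] y [179.4 215.7]
scene 0.28 467 x [-164.6 -111.6] y [170.7 227.3]
side btn 0.98 [ 0.49163042 -0.23672955  0.18168123] tool mm [-42.94769125 359.63632107  61.08767588]
green 368 [ 0.47267037 -0.25570986  0.17252073] [ 0.50220015 -0.22053124  0.18473774] [ 0.48627995 -0.24183562  0.18214798]
scene btn 0.44 [ 0.49044202 -0.23475279  0.18076954] tool mm [-44.52622353 357.95613997  62.00215513]
green 72 [ 0.48133183 -0.2426525   0.17266949] [ 0.50435994 -0.22099528  0.18285845] [ 0.49447067 -0.22737959  0.1796823 ]
```

View pics/both.png

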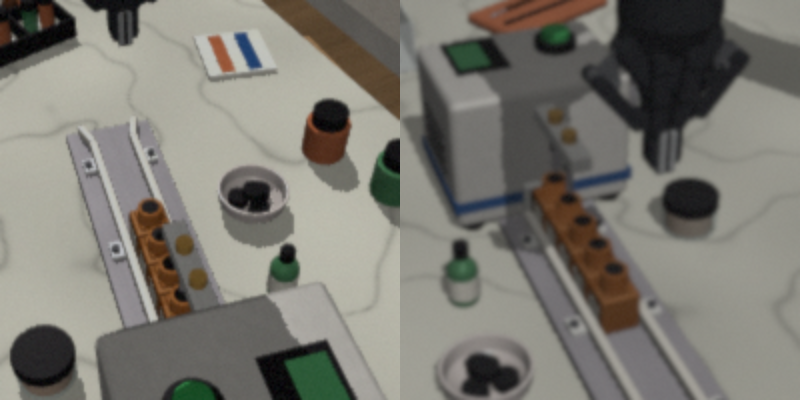

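Both views show a closed row: rear face 56 mm and front about 253-256 mm ahead of the TCP, which is 200 mm long, at the stop, and upright. The jar, vial and bowl stand where they were. The button top is at (0.488, -0.238, 0.182), so I go above it.

Emit:
servo_tool(rows=[{"translation":[-0.13,1,0],"turn":0,"grip":0},{"translation":[-0.13,1,0],"turn":0,"grip":0},{"translation":[-0.13,1,0],"turn":0,"grip":0},{"translation":[-0.13,1,0],"turn":0,"grip":0},{"translation":[-0.13,1,0],"turn":0,"grip":0},{"translation":[-0.13,1,0],"turn":0,"grip":0},{"translation":[-0.13,1,0],"turn":0,"grip":0},{"translation":[-0.13,1,0],"turn":0,"grip":0}])

```text
t: 15.95
tool_pos: [0.5286, -0.1236, 0.2439]
tool_rot: [[0.977, -0.212, 0.0], [-0.212, -0.977, -0.0], [0.0, 0.0, -1.0]]
ft_force: [0.6, -1.2, -0.2]
finger_gap: -0.0004
```

Emit:
servo_tool(rows=[{"translation":[-0.13,1,0],"turn":0,"grip":0},{"translation":[-0.13,1,0],"turn":0,"grip":0},{"translation":[-0.13,1,0],"turn":0,"grip":0},{"translation":[-0.13,1,0],"turn":0,"grip":0},{"translation":[0,0.1,0],"turn":0,"grip":0},{"translation":[0,0,0],"turn":0,"grip":0},{"translation":[0,0,0],"turn":0,"grip":0}])

```text
t: 16.65
tool_pos: [0.4879, -0.2386, 0.2438]
tool_rot: [[0.977, -0.212, 0.0], [-0.212, -0.977, 0.001], [-0.0, -0.001, -1.0]]
ft_force: [0.3, 0.8, 0.4]
finger_gap: 0.0001
```

Emit:
servo_tool(rows=[{"translation":[0,0,0.6],"turn":0,"grip":0},{"translation":[0,0,0.5],"turn":0,"grip":0},{"translation":[0,0,0.2],"turn":0,"grip":0},{"translation":[0,0,0.1],"turn":0,"grip":0},{"translation":[0,0,0.1],"turn":0,"grip":0},{"translation":[0,0,0.1],"turn":0,"grip":0}])

```text
t: 17.25
tool_pos: [0.4882, -0.2393, 0.1963]
tool_rot: [[0.977, -0.212, 0.001], [-0.212, -0.977, -0.001], [0.001, 0.0, -1.0]]
ft_force: [0.2, 0.8, 0.2]
finger_gap: 0.0002
```

Emit:
servo_tool(rows=[{"translation":[0,0,0.08],"turn":0,"grip":0},{"translation":[0,0,0.07],"turn":0,"grip":0},{"translation":[0,0,0.05],"turn":0,"grip":0},{"translation":[0,0,0],"turn":0,"grip":0}])

```text
t: 17.65
tool_pos: [0.488, -0.2394, 0.1901]
tool_rot: [[0.977, -0.212, 0.001], [-0.212, -0.977, -0.0], [0.001, 0.0, -1.0]]
ft_force: [-0.0, 0.8, 2.7]
finger_gap: -0.0002
```

Emit:
servo_tool(rows=[{"translation":[0,0,0.07],"turn":0,"grip":0},{"translation":[0,0,0.07],"turn":0,"grip":0},{"translation":[0,0,0],"turn":0,"grip":0}])

```text
t: 17.95
tool_pos: [0.488, -0.2394, 0.187]
tool_rot: [[0.977, -0.212, 0.001], [-0.212, -0.977, -0.001], [0.001, 0.001, -1.0]]
ft_force: [-2.1, 3.0, 10.2]
finger_gap: -0.0
```

Emit:
servo_tool(rows=[{"translation":[0,0,0.05],"turn":0,"grip":0},{"translation":[0,0,0.03],"turn":0,"grip":0},{"translation":[0,0,0],"turn":0,"grip":0}])

```text
t: 18.25
tool_pos: [0.4881, -0.2395, 0.1867]
tool_rot: [[0.977, -0.212, 0.002], [-0.212, -0.977, -0.002], [0.003, 0.002, -1.0]]
ft_force: [-6.5, 5.0, 25.1]
finger_gap: -0.0001
```

The button is at its hard bottom: 25 N, no further travel. I release, rise and check.

Emit:
servo_tool(rows=[{"translation":[0,0,-0.3],"turn":0,"grip":0},{"translation":[0,0,-0.6],"turn":0,"grip":0},{"translation":[0,0,-0.8],"turn":0,"grip":0},{"translation":[0,0,-0.8],"turn":0,"grip":0},{"translation":[0,0,0],"turn":0,"grip":0},{"translation":[0,0,0],"turn":0,"grip":0},{"translation":[0,0,0],"turn":0,"grip":0}])

```text
t: 18.95
tool_pos: [0.4871, -0.2389, 0.2567]
tool_rot: [[0.977, -0.212, -0.002], [-0.212, -0.977, 0.001], [-0.002, -0.001, -1.0]]
ft_force: [-1.2, -0.1, -0.2]
finger_gap: 0.0004
```

Run:
```python
from h import *
st=ctrl.sense(); print(st["t"],st["tool_pos"],np.round(st["ft_force"],1),np.abs(st["dq"]).max())
ims=[]
for cam in("side","scene"):
  s=cams.snapshot(cam); ims.append(cv2.resize(s["color"][110:310,230:430,::-1],None,fx=2,fy=2))
  for o in cams.landmark_of(cam,"start_button_top")[:1]:
    r,c=o["position"]; print(cam,"btn",o["score"],px2w(s,r,c))
  for n in("jar","vial","cap_bowl"):
    for o in cams.landmark_of(cam,n)[:1]: print(n,px2w(s,*o["position"],0).round(3))
cv2.imwrite("pics/end.png",np.hstack(ims))
```

```text
18.95 [ 0.4871075  -0.23891762  0.25667454] [-1.2 -0.1 -0.2] 0.006214298356437759
side btn 0.63 [ 0.4882452  -0.23313096  0.18298247]
jar [ 0.433 -0.063  0.   ]
vial [ 0.695 -0.076  0.   ]
scene btn 0.48 [ 0.48786155 -0.23028748  0.18210224]
jar [ 0.421 -0.053  0.   ]
vial [ 0.691 -0.085  0.   ]
cap_bowl [0.732 0.033 0.   ]
```

View pics/end.png

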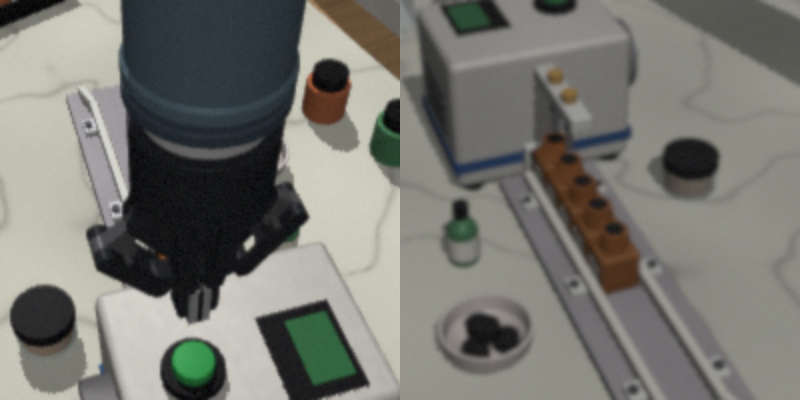

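The final view shows the button up again (top at z 0.182), the row closed and upright at the stop, the bystanders in place, and the gripper free.

```bash
python3 -c "
from plant import ctrl; print(ctrl.sign_off())"
```

```text
the job is handed in; nothing more can be done
None
```

The row is home against the stop, the start button has been pressed and is up again, and the job is handed in. The arm's clock stood at about 19 s. No verdict is reported at hand-in.

- **Push:** I pushed the row along the lane with the shut fingertips on bottle 5 only, at about 2–5 N. The arm stalled against the stop at about 13 N. With the arm clear, the row measured about 200 mm long, closed up, straight and upright.
- **Button:** I pressed it until it stopped moving, at 25 N on the wrist sensor. Afterwards its top was back at z 0.182, its height before the press.
- **Last checks:** The gripper was about 60 mm above the button and touching nothing. The jar, vial and bowl looked unmoved in the last picture. In that check their measured positions differed by up to about 17 mm between cameras and from the start, which I put down to the detector. The side camera could not see the bowl, because the arm was in the way.
- **Disagreements:** The first lane angle, from the bottle landmarks, was about 0.03 rad smaller than the depth measurement showed. I turned the tool most of that way before pushing, and the bottles then lay straight in line with it. The detected stop position was off by about 10 mm while the gripper hid it, so I relied on the force rise and the clear view afterwards.

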